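# Press a brass bush home with a rod-guided platen

### The arm

A 6-joint arm with a two-finger parallel gripper is mounted at the origin on a cart in front of the work surface, level with it; the furniture and walls round the work are solid. World frame = base frame: x ahead of the robot, y to its left, z up, the work surface at z = 0. Lengths are in mm, angles in rad, forces in N, time in s.
With the tool pointing down it reaches from about 300 to 1000 mm from the base axis. Payload 5.1 kg.
Tool frame: the origin (TCP) lies midway between the tips of the shut fingers; the grasp point (between the pads) lies 19 mm behind it; z points along the fingers, y is the direction in which the jaws open and shut (so a half turn about z gives the same grasp; the last joint's range is limited). The gripper opens to 95 mm and grips with 3 to 60 N. Pads are 20 mm wide; open, the fingers measure 119 mm over their backs; the gripper's body (75 mm by 180 mm) begins 59 mm behind the grasp point.
Start: joints at [1.028, 0.124, 1.65, -0, 1.367, -0.083], TCP at [288.468, 582.47, 214.656] pointing down, gripper open.
Joint ranges: [-2.61, 2.61], [-1.02, 2.33], [0.03, 2.71], [-1.35, 4.49], [0.32, 2.68], [-2.91, 2.91]. Speed limits (rad/s): [2.57, 2.57, 3.14, 3.14, 3.14, 3.14].

### API

Orientations are given as a unit quaternion [w, x, y, z].
In Python, from cell import arm gives the robot as it stands.
- The arm moves only by the tool carry_out, never from a script. Its argument "steps" is a list of rows, each an object with "jaw": the gripper's target within -1 to 1 (fully open at 1, half-way at 0, shut at -1); "slide": the shift along the world's x, y, z in cm, a list of three; "delta_rot": the turn, a rotation vector about the world's x, y, z in rad, a list of three. In form: [{"jaw": jaw, "slide": [tx, ty, tz], "delta_rot": [rx, ry, rz]}, ...]. A call has 1 to 8 rows; each row shifts and turns the commanded pose from where the row before left it; what a row does not reach is not made up. A row lasts 1/8 s, in which the tool goes at most 62.5 mm and 10.7 degrees, less where a joint would pass 70% of its speed; a pose out of reach is approached as far as the arm can. A call is refused whole if a number of a shift passes 6.25 or a number of a turn 0.188, either way. A call with a gripper value outside its range is refused whole. The fingers move at their own pace and stop on an object; "grip_force" is the grip in N (left out, the last holds). Time passes only in rows, so rows that do not move let the fingers close. It gives the time, the measured TCP pose, the force and the opening at its end, in the units of the state.
- arm.sense(): the state, without advancing time (a new reading comes with each control period).
- arm.capture(name): name is "side" or "top"; returns a dict with "color" (420x560x3 uint8, red, green, blue), "fx", "fy", "cx", "cy" (pixels), "rvec" (rotation vector, rad) and "tvec" (3), from world to camera coordinates, as OpenCV has them. Camera axes: x right, y down, z forward; pixel columns grow to the right and rows downward; lengths in mm; the calibration is good to about 2 mm. A picture is of the moment at which its call begins. There is no depth.
- arm.finish_job(): hands the job in, once; it reports no verdict.
The state is a dict: "t": time; "joints": joint angles; "joint_velocities": joint speeds; "tau": joint torques, N m; "tool_pos": TCP position; "eef_rot": TCP orientation; "contact_force": force on the tool from outside, world axes, zero at the start; "wrist_torque": the same for the moment, N m; "opening": opening from 0.0 (shut) to 1.0 (fully open).
Only numpy, scipy, OpenCV 4.12 (cv2) and the standard library are available. Lean on these libraries where they do the work, as an engineer would, in place of code of your own. Each camera call takes 0.05 s, during which the arm holds its last target. There are 200 camera calls.

### The job

Pick up the press platen by its black handle, lower its drilled brass block squarely over the tall rod of the green press stand, and slide it gently down until it pushes the brass bush flush into the steel die and lies flat on the die, in line with it; then let go. The rod stands on an eccentric foot and must be found by feel or eye: follow it, do not lean on it sideways (keep that under 4 N), do not press down with more than about 30 N, and leave the hammer and the roll of tape where they are.

Things in the scene. Friction and masses are not known exactly. Their poses are not given: they have to be found in the camera images.
- stand: Press stand, screwed down: green base plate 84 x 156 x 12 mm and on it a square steel die block 60 x 60 mm, its flat top 40 mm above the bench. Origin: bench level, under the centre of the die; z up. The base reaches 98 mm towards the rod (-y) and 58 mm to +y. (Beside the work two fixed poles run over the bench along x, at y = 0.37 m from x = 0.23 m on, 0.46 to 0.50 m up: keep the arm clear.)
- foot_axis (a point): Point on the axis of the rod's foot, 130 mm above the bench (the height of the rod's tip), 65 mm from the die's centre along the stand's -y. The upright rod stands 6 mm to one side of it, in a different, unmeasured direction each time. Rod 16 mm thick; its top 24 mm taper to 3 mm at the tip, so that a hole lowered on this axis still catches the nose and feels it push towards the rod.
- rod_r (a joint): Sideways give of the rod on its sprung foot, away from the foot's axis: 0 unloaded, 1 mm for each 4 N of side load, either way. It stays put under vertical load. Beyond 1.5 mm (6 N) the rod is strained.
- rod_t (a joint): The same give across that direction: 0 unloaded, 1 mm for each 4 N.
- bush (a joint): Brass bush, 24 mm across, in the middle of the die. 0 m: it stands 8 mm proud of the die's top; 0.008 m: flush, at its stop. It needs about 10 N to move and stays where it is left.
- platen_grip (a point): Grip centre of the loose platen (0.26 to 0.42 kg): on its black handle, 30 mm above its flat underside; z up, y along its length. Handle: bar 16 mm thick (x), 52 long (y), top 46 mm above the underside, on an aluminium plate 50 wide (x), 12 thick, reaching 63 mm to +y; at -y a brass guide block 50 x 44 x 26 high (y -87 to -43 mm), its foot 2 mm above the underside.
- platen_hole (a point): Centre of the lower mouth of the hole through the platen's brass guide block, 2 mm above the level of the platen's underside, 65 mm from the handle's centre along the platen's -y. The hole is 17.6 mm wide, 26 mm deep, straight through. When home, the handle stands over the die (to within the rod's 6 mm) and the hole is on the rod.
- chasing_hammer: Bystander: hammer with wooden handle, 218 mm, behind the work.
- tape_roll: Bystander: roll of masking tape, 48 mm wide, 12 mm high, lying flat.

How it is judged:
By the outcome, as a careful person would: the job done as asked, in the order asked, and still so for the second after the job is handed in, with the robot touching nothing.
It also fails if it takes over 72 s, if anything falls off the work surface, if the arm or the gripper's body presses on something with over 40 N, if the wrist force passes 120 N, or if a joint passes its speed limit or range.

## Working session

There is one attempt and no reset: what is moved stays moved. The work goes in short steps, Python scripts to look and compute and a tool call to move; the robot and the scene stay as the last step left them, time stands still between calls to the robot, and variables do not carry over. Pictures are saved under pics/ and viewed, about 8 in all and at most 12, crops included, and the job is handed in when it is done.

Besides the shell and the picture viewer there is one more tool, called after "Request:" by a JSON object that holds its "fn" and its "kwargs". carry_out: Moves the arm, as the interface text tells. Its arguments: {"type":"object","properties":{"steps":{"type":"array"},"grip_force":{"type":"number"}},"required":["steps"]}

```bash
mkdir -p pics; cat > h.py <<'E'
import numpy as np, cv2
from cell import arm
def snap(cam,fn=None,crop=None,scale=1):
    c=arm.capture(cam); im=c["color"][:,:,::-1]
    np.savez(f'{cam}.npz',K=np.array([[c['fx'],0,c['cx']],[0,c['fy'],c['cy']],[0,0,1]]),r=np.array(c['rvec'],float),t=np.array(c['tvec'],float))
    if crop: x0,y0,x1,y1=crop; im=im[y0:y1,x0:x1]
    if fn: cv2.imwrite('pics/'+fn,cv2.resize(np.ascontiguousarray(im),None,fx=scale,fy=scale,interpolation=cv2.INTER_CUBIC))
    return im
def cal(cam): d=np.load(f'{cam}.npz'); return d['K'],d['r'],d['t']
def proj(cam,P): K,r,t=cal(cam); return cv2.projectPoints(np.array(P,float).reshape(-1,1,3),r,t,K,None)[0].reshape(-1,2)
def ray(cam,uv):
    K,r,t=cal(cam); R=cv2.Rodrigues(r)[0]; d=R.T@np.linalg.inv(K)@np.array([*uv,1.]); return -R.T@t.ravel(),d
def onz(cam,uv,z): o,d=ray(cam,uv); return o+d*(z-o[2])/d[2]
E
python3 - <<'E'
from h import *
snap('top','t1.png',scale=1.4);snap('side','s1.png',scale=1.4)
for c in('top','side'): print(c,cal(c),ray(c,(280,210)))
print(arm.sense())
E
```

```text
top (array([[490.10906173,   0.        , 271.38525191],
       [  0.        , 490.10906173, 208.0140339 ],
       [  0.        ,   0.        ,   1.        ]]), array([ 2.13053104, -2.17489277,  0.14416755]), array([ 16.12458476, 567.67908684, 960.35694285])) (array([ 435.44087304,    6.42576493, 1027.20736036]), array([ 0.12831254, -0.01949589, -0.9917062 ]))
side (array([[390.2785249 ,   0.        , 278.4012856 ],
       [  0.        , 390.2785249 , 213.03166432],
       [  0.        ,   0.        ,   1.        ]]), array([ 1.91277169, -0.42571721,  0.24967402]), array([-490.54778936,  217.60182931,  682.71725456])) (array([ 234.18117966, -709.8485254 ,  442.00088859]), array([ 0.37376319,  0.85302803, -0.36430944]))
{'t': 0.1, 'joints': array([ 1.02837901e+00,  1.24418602e-01,  1.65152388e+00,  5.64082243e-08,
        1.36751310e+00, -8.25979684e-02]), 'joint_velocities': array([-4.57284072e-04, -2.03507069e-03, -2.55787126e-03,  6.30328899e-04,
       -9.79817507e-05, -9.70069083e-04]), 'tau': array([ 9.95807641e-04, -4.18876076e+01, -3.61098683e+01,  7.77629041e-02,
        4.60648304e-02, -7.26936037e-05]), 'tool_pos': array([288.18548883, 581.97551855, 213.53176843]), 'eef_rot': array([-2.86401614e-04,  2.27889481e-01,  9.73686560e-01, -8.86342625e-04]), 'contact_force': array([ 0.64855807, -0.59885235,  0.20990554]), 'wrist_torque': array([ 0.01776344,  0.01331371, -0.01993476]), 'opening': 0.9988522039196919}
```

View pics/t1.png

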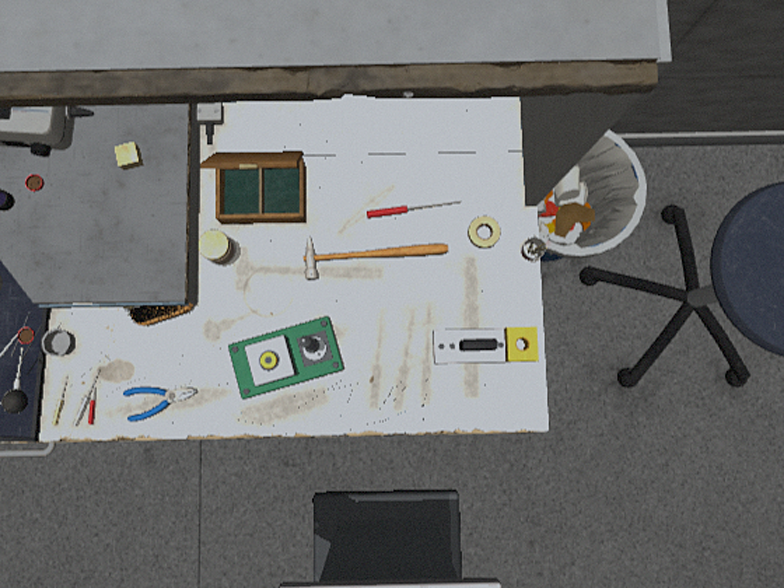

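View pics/s1.png

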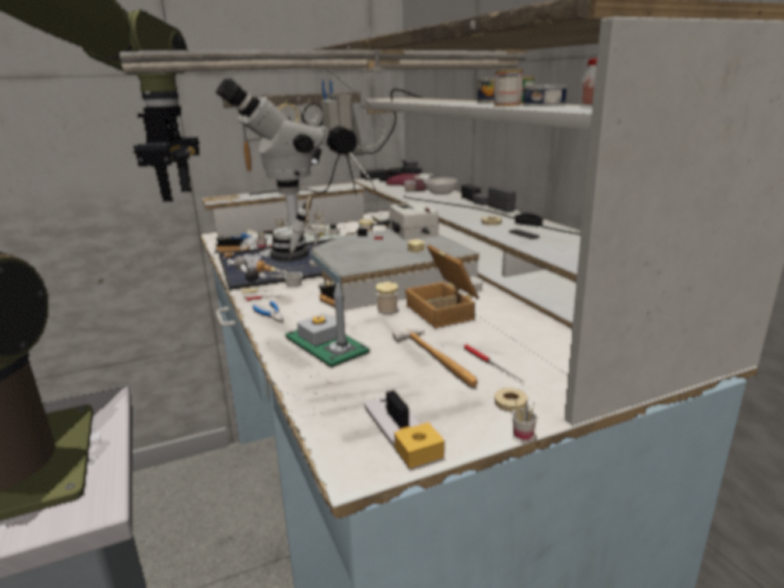

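```bash
python3 - <<'E'
from h import *
a=snap('top',None,(150,215,255,295)); b=snap('top',None,(300,215,405,295))
f=lambda i:cv2.resize(np.ascontiguousarray(i),None,fx=7,fy=7,interpolation=cv2.INTER_CUBIC)
cv2.imwrite('pics/t2a.png',f(a));cv2.imwrite('pics/t2b.png',f(b))
a=snap('side',None,(195,190,275,270));b=snap('side',None,(255,270,335,340))
f=lambda i:cv2.resize(np.ascontiguousarray(i),(400*i.shape[1]//80,400*i.shape[0]//80),interpolation=cv2.INTER_CUBIC)
a=f(a);b=f(b);b=np.vstack([b,np.zeros((a.shape[0]-b.shape[0],400,3),np.uint8)])
cv2.imwrite('pics/s2.png',np.hstack([a,b]))
E
```

```text
(no output)
```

View pics/t2a.png

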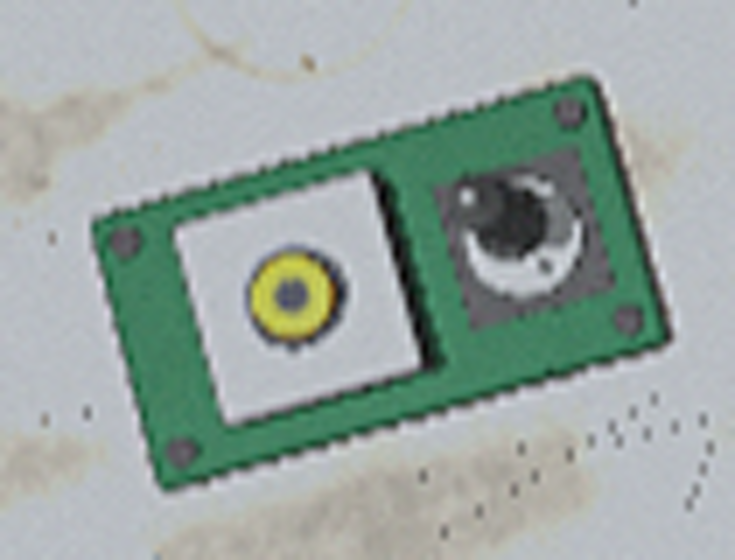

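View pics/t2b.png

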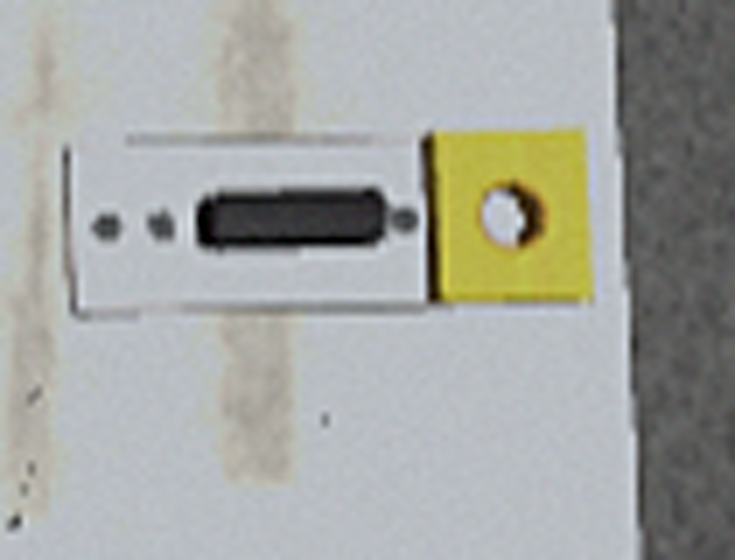

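View pics/s2.png

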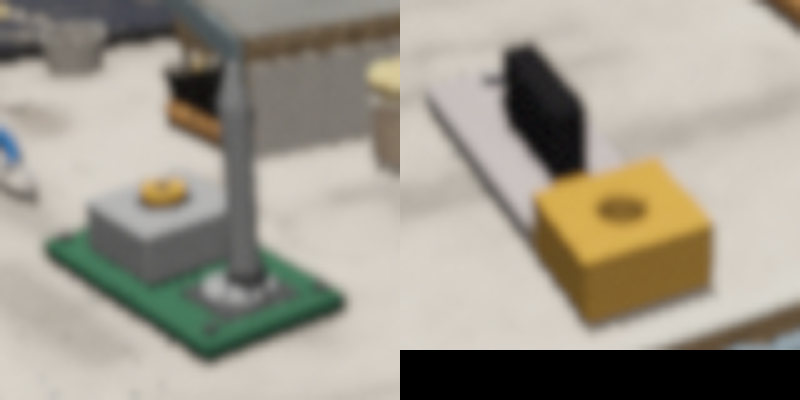

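```bash
python3 - <<'E'
from h import *
def T(L,x0,y0,z,s=7.): return np.array([onz('top',((x+.5)/s-.5+x0,(y+.5)/s-.5+y0),z) for x,y in L])
die=T([(174,233),(368,170),(425,366),(226,424)],150,215,40)
base=T([(93,220),(595,75),(672,343),(165,490)],150,215,12)
bush=T([(291,297)],150,215,48); tip=T([(468,197)],150,215,130)
print('die',die.mean(0),'bush',bush,'base',base.mean(0),'tip',tip)
def yaw(a,b): d=a-b; return np.arctan2(-d[0],d[1])
print('yaw die',yaw(die[0],die[1]),yaw(die[3],die[2]),'base',yaw(base[0],base[1]),yaw(base[3],base[2]))
y=np.mean([yaw(base[0],base[1]),yaw(base[3],base[2])])
ey=np.array([-np.sin(y),np.cos(y)]); c=base.mean(0)[:2]+20*ey; print('stand from base',c,'foot',c-65*ey, 'foot from die',die.mean(0)[:2]-65*ey)
# triangulate tip
ut=((468.5)/7-.5+150,197.5/7-.5+215); us=(233.5/5-.5+195,50.5/5-.5+190)
o1,d1=ray('top',ut);o2,d2=ray('side',us)
s=np.linalg.lstsq(np.c_[d1,-d2],o2-o1,rcond=None)[0]; print('tri',o1+d1*s[0],o2+d2*s[1]); print('proj tip side',proj('side',tip),us)
blk=T([(437,131),(584,128),(592,299),(440,300)],300,215,28)
pl=T([(68,143),(427,135),(427,305),(75,314)],300,215,12)
hd=T([(198,194),(383,190),(383,244),(200,250)],300,215,46); hole=T([(514,216)],300,215,28)
print('blk',blk,blk.mean(0),'\npl',pl,'\nhd',hd,hd.mean(0),'hole',hole)
E
```

```text
die [471.53527159 165.28853194  40.        ] bush [[471.52699862 166.06465218  48.        ]] base [476.97097841 145.18580521  12.        ] tip [[493.58345271 106.46396365 130.        ]]
yaw die 0.29530876700503783 0.26240202950331065 base 0.26244343178590157 0.2605093377188592
stand from base [471.80083772 164.50599271] foot [488.60379497 101.71538332] foot from die [488.33822884 102.49792255]
tri [493.08792513 105.61137529 137.64656467] [494.06283794 105.31167375 137.67632629]
proj tip side [[241.05082902 202.59213451]] (241.2, 199.6)
blk [[ 513.31677448 -179.5717703    28.        ]
 [ 513.30909622 -222.49378718   28.        ]
 [ 463.62513321 -222.29014886   28.        ]
 [ 464.24349157 -178.2280035    28.        ]] [ 488.62362387 -200.64592746   28.        ] 
pl [[ 513.25713443  -73.07356592   12.        ]
 [ 513.43766935 -179.53334835   12.        ]
 [ 463.31876955 -177.29162412   12.        ]
 [ 462.8158353   -73.58008415   12.        ]] 
hd [[ 495.29019327 -107.11220299   46.        ]
 [ 495.34307031 -160.02665497   46.        ]
 [ 479.9520247  -159.3644664    46.        ]
 [ 479.32054603 -107.11023594   46.        ]] [ 487.47645858 -133.40339008   46.        ] hole [[ 488.10268264 -200.8412844    28.        ]]
```

Request:
{"fn": "carry_out", "kwargs": {"steps": [{"jaw": 1, "slide": [-4.7, 0, 0], "delta_rot": [0, 0, 0]}, {"jaw": 1, "slide": [-4.7, 0, 0], "delta_rot": [0, 0, 0]}, {"jaw": 1, "slide": [-4.7, 0, 0], "delta_rot": [0, 0, 0]}, {"jaw": 1, "slide": [-4.7, 0, 0], "delta_rot": [0, 0, 0]}, {"jaw": 1, "slide": [0, -5.2, 0], "delta_rot": [0, 0, 0]}, {"jaw": 1, "slide": [0, -5.2, 0], "delta_rot": [0, 0, 0]}, {"jaw": 1, "slide": [0, -5.2, 0], "delta_rot": [0, 0, 0]}, {"jaw": 1, "slide": [0, -5.2, 0], "delta_rot": [0, 0, 0]}], "grip_force": 30}}

```text
t: 1.3
tool_pos: [100.2, 372.9, 214.6]
eef_rot: [0.0, 0.228, 0.974, 0.0]
contact_force: [0.3, -0.2, 1.2]
opening: 0.997
```

Request:
{"fn": "carry_out", "kwargs": {"steps": [{"jaw": 1, "slide": [1.0, -5.0, 0], "delta_rot": [0, 0, -0.14]}, {"jaw": 1, "slide": [4.5, -4.0, 0], "delta_rot": [0, 0, -0.14]}, {"jaw": 1, "slide": [4.5, -4.0, 0], "delta_rot": [0, 0, -0.14]}, {"jaw": 1, "slide": [4.5, -4.5, 0], "delta_rot": [0, 0, -0.14]}, {"jaw": 1, "slide": [4.5, -4.3, 0], "delta_rot": [0, 0, -0.14]}, {"jaw": 1, "slide": [4.0, -4.7, 0], "delta_rot": [0, 0, -0.14]}, {"jaw": 1, "slide": [4.0, -4.7, 0], "delta_rot": [0, 0, -0.14]}, {"jaw": 1, "slide": [4.0, -4.7, 0], "delta_rot": [0, 0, -0.12]}]}}

```text
t: 2.3
tool_pos: [410.8, 14.2, 215.1]
eef_rot: [0.0, 0.705, 0.709, 0.001]
contact_force: [0.5, 1.1, 0.5]
opening: 0.999
```

Request:
{"fn": "carry_out", "kwargs": {"steps": [{"jaw": 1, "slide": [4.0, -4.7, 0], "delta_rot": [0, 0, 0]}, {"jaw": 1, "slide": [3.8, -4.7, 0], "delta_rot": [0, 0, 0]}, {"jaw": 1, "slide": [0, -5.5, 0], "delta_rot": [0, 0, 0]}, {"jaw": 1, "slide": [0, 0, 0], "delta_rot": [0, 0, 0]}]}}

```text
t: 2.8
tool_pos: [487.6, -135.6, 214.3]
eef_rot: [-0.0, 0.705, 0.709, -0.0]
contact_force: [-0.4, 0.4, -0.2]
opening: 1.0
```

Request:
{"fn": "carry_out", "kwargs": {"steps": [{"jaw": 1, "slide": [0, 0, -6], "delta_rot": [0, 0, 0]}, {"jaw": 1, "slide": [0, 0, -6], "delta_rot": [0, 0, 0]}, {"jaw": 1, "slide": [0, 0, -5], "delta_rot": [0, 0, 0]}, {"jaw": 1, "slide": [0, 0, -1.5], "delta_rot": [0, 0, 0]}, {"jaw": 1, "slide": [0, 0, 0], "delta_rot": [0, 0, 0]}]}}

```text
t: 3.42
tool_pos: [487.6, -132.0, 29.8]
eef_rot: [-0.0, 0.703, 0.711, -0.0]
contact_force: [0.3, 0.3, 0.7]
opening: 1.002
```

```bash
python3 - <<'E'
from h import *
snap('side','s3.png',(220,200,370,345),4)
print(arm.sense()['tool_pos'])
E
```

```text
[ 488.88721076 -132.69870914   31.31126293]
```

View pics/s3.png

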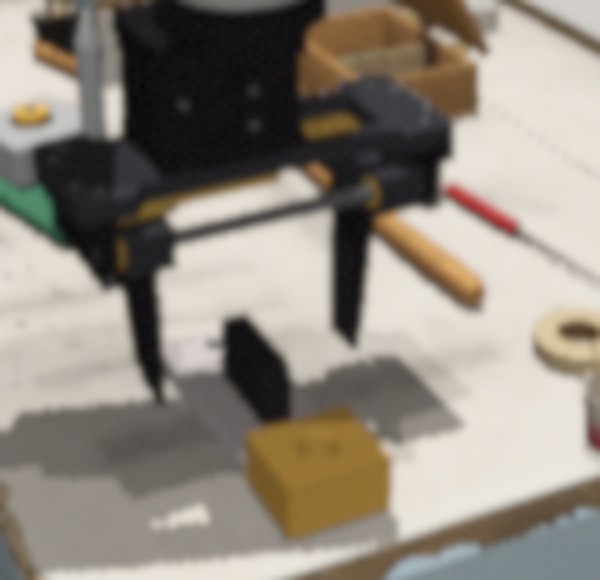

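Request:
{"fn": "carry_out", "kwargs": {"steps": [{"jaw": 1, "slide": [0, -0.25, -1.0], "delta_rot": [0, 0, 0]}, {"jaw": 1, "slide": [0, 0, -0.6], "delta_rot": [0, 0, 0]}, {"jaw": -1, "slide": [0, 0, 0], "delta_rot": [0, 0, 0]}, {"jaw": -1, "slide": [0, 0, 0], "delta_rot": [0, 0, 0]}, {"jaw": -1, "slide": [0, 0, 0], "delta_rot": [0, 0, 0]}, {"jaw": -1, "slide": [0, 0, 0], "delta_rot": [0, 0, 0]}, {"jaw": -1, "slide": [0, 0, 0], "delta_rot": [0, 0, 0]}, {"jaw": -1, "slide": [0, 0, 0], "delta_rot": [0, 0, 0]}], "grip_force": 45}}

```text
t: 4.47
tool_pos: [487.7, -135.2, 13.7]
eef_rot: [-0.0, 0.703, 0.711, -0.0]
contact_force: [0.3, 0.7, -0.5]
opening: 0.426
```

Request:
{"fn": "carry_out", "kwargs": {"steps": [{"jaw": -1, "slide": [0, 0, 0], "delta_rot": [0, 0, 0]}, {"jaw": -1, "slide": [0, 0, 0], "delta_rot": [0, 0, 0]}, {"jaw": -1, "slide": [0, 0, 0], "delta_rot": [0, 0, 0]}, {"jaw": -1, "slide": [0, 0, 0], "delta_rot": [0, 0, 0]}, {"jaw": -1, "slide": [0, 0, 0], "delta_rot": [0, 0, 0]}]}}

```text
t: 5.1
tool_pos: [487.7, -135.2, 13.7]
eef_rot: [0.0, 0.703, 0.711, 0.0]
contact_force: [0.9, 0.3, -0.4]
opening: 0.163
```

Request:
{"fn": "carry_out", "kwargs": {"steps": [{"jaw": -1, "slide": [0, 0, 1], "delta_rot": [0, 0, 0]}, {"jaw": -1, "slide": [0, 0, 4], "delta_rot": [0, 0, 0]}, {"jaw": -1, "slide": [0, 0, 5], "delta_rot": [0, 0, 0]}, {"jaw": -1, "slide": [0, 0, 5], "delta_rot": [0, 0, 0]}, {"jaw": -1, "slide": [0, 0, 1.5], "delta_rot": [0, 0, 0]}, {"jaw": -1, "slide": [0, 0, 0], "delta_rot": [0, 0, 0]}]}}

```text
t: 5.85
tool_pos: [487.6, -135.2, 178.7]
eef_rot: [0.0, 0.703, 0.711, 0.0]
contact_force: [-0.5, -0.5, -5.3]
opening: 0.167
```

Request:
{"fn": "carry_out", "kwargs": {"steps": [{"jaw": -1, "slide": [-0.15, 3, 0], "delta_rot": [0, 0, 0.034]}, {"jaw": -1, "slide": [-0.15, 5, 0], "delta_rot": [0, 0, 0.034]}, {"jaw": -1, "slide": [-0.15, 5, 0], "delta_rot": [0, 0, 0.034]}, {"jaw": -1, "slide": [-0.15, 5, 0], "delta_rot": [0, 0, 0.034]}, {"jaw": -1, "slide": [-0.15, 5, 0], "delta_rot": [0, 0, 0.034]}, {"jaw": -1, "slide": [-0.15, 4, 0], "delta_rot": [0, 0, 0.034]}, {"jaw": -1, "slide": [-0.15, 2.5, 0], "delta_rot": [0, 0, 0.034]}, {"jaw": -1, "slide": [-0.1, 0.9, 0], "delta_rot": [0, 0, 0.016]}]}}

```text
t: 6.85
tool_pos: [474.2, 169.4, 175.1]
eef_rot: [-0.002, 0.607, 0.795, -0.002]
contact_force: [-0.2, -1.1, -4.3]
opening: 0.166
```

Request:
{"fn": "carry_out", "kwargs": {"steps": [{"jaw": -1, "slide": [0, 0, 0], "delta_rot": [0, 0, 0]}, {"jaw": -1, "slide": [0, 0, 0], "delta_rot": [0, 0, 0]}, {"jaw": -1, "slide": [0, 0, 0], "delta_rot": [0, 0, 0]}]}}

```text
t: 7.22
tool_pos: [476.3, 167.9, 178.5]
eef_rot: [0.0, 0.608, 0.794, -0.0]
contact_force: [-0.7, 0.1, -4.4]
opening: 0.166
```

```bash
python3 - <<'E'
from h import *
snap('side','s4.png',(180,120,300,270),4)
snap('top','t4.png',(140,200,260,290),6)
for i in range(4):
  s=arm.sense();print(s['tool_pos'],s['eef_rot'],s['contact_force'],s['wrist_torque']); arm.capture('top')
E
```

```text
[476.33452621 168.13044862 178.73652637] [1.09962420e-04 6.07957791e-01 7.93969339e-01 2.37816067e-05] [-0.15100301  0.11700972 -3.19952404] [-0.04135494  0.10611965 -0.01351322]
[476.33252409 168.28151985 178.80059842] [1.08880292e-04 6.07860175e-01 7.94044072e-01 8.89484613e-05] [-0.29749679 -0.4892003  -4.34794236] [-0.02356381  0.07633955 -0.07058177]
[476.31576637 168.36220368 178.79829214] [1.16020688e-04 6.07806410e-01 7.94085226e-01 9.43393422e-05] [-0.60389233 -0.10269283 -3.8202608 ] [0.00233399 0.0338845  0.04331695]
[476.30358348 168.4914803  178.81589854] [1.12024122e-04 6.07716298e-01 7.94154189e-01 1.14027509e-04] [-0.31675081 -0.28192549 -3.80717847] [ 0.02693457  0.00192058 -0.01660255]
```

View pics/t4.png

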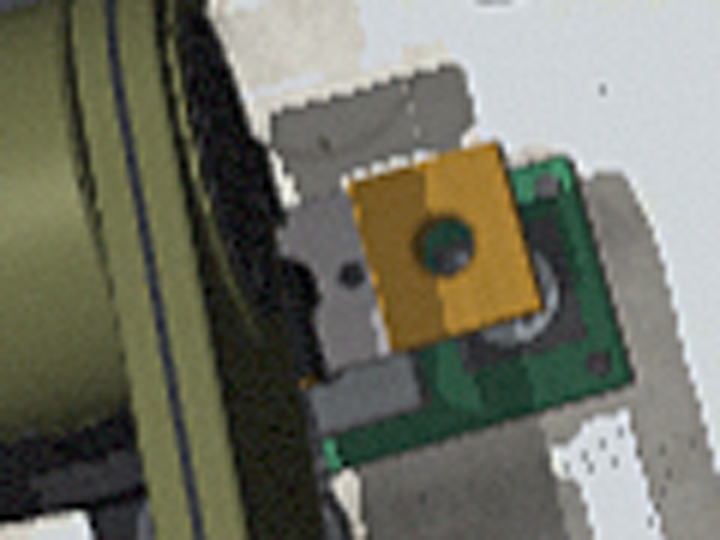

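View pics/s4.png

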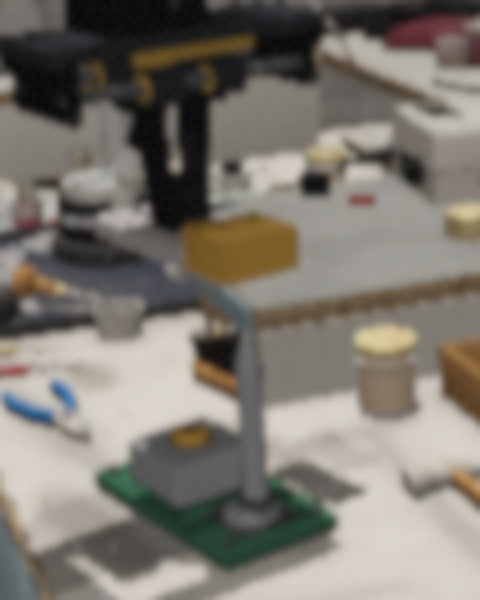

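```bash
python3 - <<'E'
from h import *
def T(L,z,s=6.): return np.array([onz('top',((x+.5)/s-.5+140,(y+.5)/s-.5+200),z) for x,y in L])
b=T([(348,184),(498,143),(541,305),(393,352)],193); print(b,b.mean(0),T([(445,244)],193))
for i,j in((0,1),(3,2)): d=b[i]-b[j];print(np.arctan2(-d[0],d[1]))
for i,j in((0,3),(1,2)): d=b[i]-b[j];print(np.arctan2(d[1],d[0]))
s=arm.sense();q=s['eef_rot'];y=2*np.arctan2(q[2],q[1])-np.pi/2
print(y,s['tool_pos'][:2]+65*np.array([np.sin(y),-np.cos(y)]), s['contact_force'])
E
```

```text
[[511.43163563 131.48511826 193.        ]
 [522.2717247   88.72767409 193.        ]
 [475.96434855  76.9006753  193.        ]
 [463.58834659 118.80737684 193.        ]] [493.31401387 103.98021112 193.        ] [[493.78811752 103.97516702 193.        ]]
0.24829372530910898
0.28716022641615047
0.25903147017674655
0.25005644742147953
0.2645358703168581 [493.27197652 105.83310343] [ 0.34662682 -0.68674733 -3.63165346]
```

Request:
{"fn": "carry_out", "kwargs": {"steps": [{"jaw": -1, "slide": [0, 0.1, -2], "delta_rot": [0, 0, 0]}, {"jaw": -1, "slide": [0, 0, -2], "delta_rot": [0, 0, 0]}, {"jaw": -1, "slide": [0, 0, -0.6], "delta_rot": [0, 0, 0]}, {"jaw": -1, "slide": [0, 0, 0], "delta_rot": [0, 0, 0]}, {"jaw": -1, "slide": [0, 0, 0], "delta_rot": [0, 0, 0]}, {"jaw": -1, "slide": [0, 0, 0], "delta_rot": [0, 0, 0]}, {"jaw": -1, "slide": [0, 0, 0], "delta_rot": [0, 0, 0]}]}}

```text
t: 8.4
tool_pos: [476.5, 169.9, 133.3]
eef_rot: [0.0, 0.607, 0.794, 0.0]
contact_force: [-0.2, -0.0, -3.5]
opening: 0.163
```

```bash
cat >> h.py <<'E'
def rd(n=12):
    F=[];W=[]
    for i in range(n): s=arm.sense();F.append(s['contact_force']);W.append(s['wrist_torque']);arm.capture('top')
    q=s['eef_rot'];y=2*np.arctan2(q[2],q[1])-np.pi/2
    print('t %.2f'%s['t'],s['tool_pos'].round(2),'yaw %.4f'%y,'F',np.mean(F,0).round(2),'W',np.mean(W,0).round(3),'sd',np.std(F,0).round(2),'mouth z',round(s['tool_pos'][2]-11.7,1))
E
python3 - <<'E'
from h import *
rd()
snap('side','s5.png',(210,160,270,220),10)
E
```

```text
t 8.95 [476.14 169.78 132.64] yaw 0.2650 F [ 0.13  0.03 -3.76] W [ 0.009  0.059 -0.003] sd [0.72 0.36 0.26] mouth z 120.9
```

View pics/s5.png

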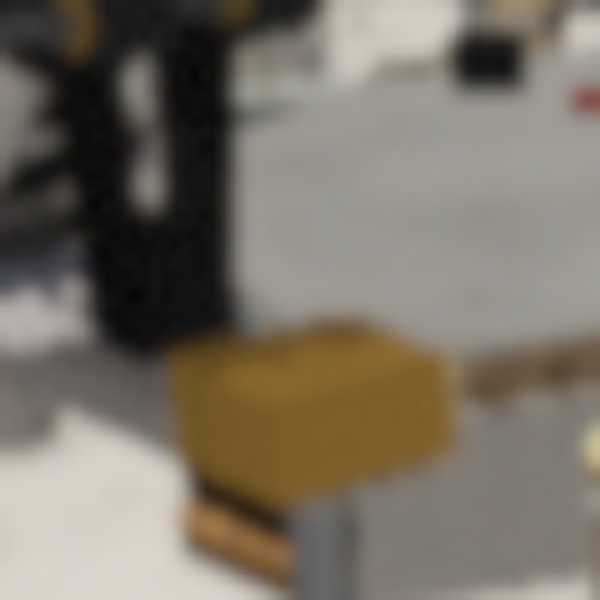

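Request:
{"fn": "carry_out", "kwargs": {"steps": [{"jaw": -1, "slide": [0, 0, -0.5], "delta_rot": [0, 0, 0]}, {"jaw": -1, "slide": [0, 0, -0.4], "delta_rot": [0, 0, 0]}, {"jaw": -1, "slide": [0, 0, 0], "delta_rot": [0, 0, 0]}, {"jaw": -1, "slide": [0, 0, 0], "delta_rot": [0, 0, 0]}]}}

```text
t: 9.55
tool_pos: [476.1, 169.8, 123.6]
eef_rot: [-0.0, 0.607, 0.794, -0.0]
contact_force: [-0.2, -0.5, -3.3]
opening: 0.166
```

```bash
python3 -c "
from h import *
rd(10)"
```

```text
t 10.00 [476.2  169.76 123.72] yaw 0.2650 F [ 0.04  0.07 -3.57] W [-0.002  0.039 -0.   ] sd [0.47 0.48 0.42] mouth z 112.0
```

Request:
{"fn": "carry_out", "kwargs": {"steps": [{"jaw": -1, "slide": [0, 0, -0.3], "delta_rot": [0, 0, 0]}, {"jaw": -1, "slide": [0, 0, -0.1], "delta_rot": [0, 0, 0]}, {"jaw": -1, "slide": [0, 0, 0], "delta_rot": [0, 0, 0]}, {"jaw": -1, "slide": [0, 0, 0], "delta_rot": [0, 0, 0]}]}}

```text
t: 10.55
tool_pos: [476.2, 169.8, 119.7]
eef_rot: [0.0, 0.608, 0.794, 0.0]
contact_force: [0.4, -0.4, -3.6]
opening: 0.166
```

```bash
python3 -c "
from h import *
rd(10)"
```

```text
t 11.00 [476.17 169.77 119.67] yaw 0.2650 F [ 0.14  0.21 -3.75] W [-0.011  0.046 -0.001] sd [0.45 0.61 0.45] mouth z 108.0
```

Request:
{"fn": "carry_out", "kwargs": {"steps": [{"jaw": -1, "slide": [0, 0, -0.3], "delta_rot": [0, 0, 0]}, {"jaw": -1, "slide": [0, 0, -0.3], "delta_rot": [0, 0, 0]}, {"jaw": -1, "slide": [0, 0, 0], "delta_rot": [0, 0, 0]}, {"jaw": -1, "slide": [0, 0, 0], "delta_rot": [0, 0, 0]}]}}

```text
t: 11.55
tool_pos: [476.2, 169.8, 113.6]
eef_rot: [-0.0, 0.608, 0.794, -0.0]
contact_force: [0.2, -0.4, -3.2]
opening: 0.165
```

```bash
python3 -c "
from h import *
rd(12)"
```

```text
t 12.10 [476.17 169.78 113.69] yaw 0.2649 F [ 0.08 -0.05 -3.92] W [0.013 0.057 0.009] sd [0.49 0.54 0.56] mouth z 102.0
```

Request:
{"fn": "carry_out", "kwargs": {"steps": [{"jaw": -1, "slide": [0, 0, -0.5], "delta_rot": [0, 0, 0]}, {"jaw": -1, "slide": [0, 0, -0.5], "delta_rot": [0, 0, 0]}, {"jaw": -1, "slide": [0, 0, -0.5], "delta_rot": [0, 0, 0]}, {"jaw": -1, "slide": [0, 0, -0.5], "delta_rot": [0, 0, 0]}, {"jaw": -1, "slide": [0, 0, 0], "delta_rot": [0, 0, 0]}, {"jaw": -1, "slide": [0, 0, 0], "delta_rot": [0, 0, 0]}]}}

```text
t: 12.9
tool_pos: [476.3, 169.8, 93.7]
eef_rot: [0.0, 0.607, 0.794, 0.0]
contact_force: [-0.4, -0.3, -3.4]
opening: 0.168
```

```bash
python3 -c "
from h import *
rd(12)"
```

```text
t 13.45 [476.17 169.79  93.71] yaw 0.2650 F [-0.09 -0.02 -3.69] W [ 0.013  0.067 -0.001] sd [0.5  0.28 0.38] mouth z 82.0
```

Request:
{"fn": "carry_out", "kwargs": {"steps": [{"jaw": -1, "slide": [0, 0, -0.7], "delta_rot": [0, 0, 0]}, {"jaw": -1, "slide": [0, 0, -0.7], "delta_rot": [0, 0, 0]}, {"jaw": -1, "slide": [0, 0, -0.7], "delta_rot": [0, 0, 0]}, {"jaw": -1, "slide": [0, 0, -0.6], "delta_rot": [0, 0, 0]}, {"jaw": -1, "slide": [0, 0, 0], "delta_rot": [0, 0, 0]}, {"jaw": -1, "slide": [0, 0, 0], "delta_rot": [0, 0, 0]}]}}

```text
t: 14.25
tool_pos: [476.3, 169.8, 66.8]
eef_rot: [0.0, 0.607, 0.794, 0.0]
contact_force: [0.4, -0.0, -3.8]
opening: 0.166
```

```bash
python3 -c "
from h import *
rd(12)"
```

```text
t 14.80 [476.16 169.79  66.69] yaw 0.2650 F [ 0.   -0.01 -3.8 ] W [0.016 0.054 0.004] sd [0.36 0.42 0.29] mouth z 55.0
```

Request:
{"fn": "carry_out", "kwargs": {"steps": [{"jaw": -1, "slide": [0, 0, -0.2], "delta_rot": [0, 0, 0]}, {"jaw": -1, "slide": [0, 0, -0.15], "delta_rot": [0, 0, 0]}, {"jaw": -1, "slide": [0, 0, -0.15], "delta_rot": [0, 0, 0]}, {"jaw": -1, "slide": [0, 0, -0.1], "delta_rot": [0, 0, 0]}, {"jaw": -1, "slide": [0, 0, 0], "delta_rot": [0, 0, 0]}]}}

```text
t: 15.48
tool_pos: [476.2, 169.8, 61.5]
eef_rot: [-0.0, 0.607, 0.794, -0.0]
contact_force: [-5.0, -1.0, 4.9]
opening: 0.164
```

```bash
python3 -c "
from h import *
rd(12)"
```

```text
t 16.02 [476.19 169.77  61.25] yaw 0.2650 F [-4.19 -1.17  5.07] W [-0.255  0.964 -0.024] sd [0.48 0.37 0.54] mouth z 49.6
```

Request:
{"fn": "carry_out", "kwargs": {"steps": [{"jaw": -1, "slide": [0, 0, 0.1], "delta_rot": [0, 0, 0]}, {"jaw": -1, "slide": [0, 0, 0.05], "delta_rot": [0, 0, 0]}, {"jaw": -1, "slide": [0, 0, 0], "delta_rot": [0, 0, 0]}]}}

```text
t: 16.45
tool_pos: [476.0, 169.7, 61.6]
eef_rot: [-0.0, 0.608, 0.794, -0.0]
contact_force: [0.6, 0.1, -2.8]
opening: 0.169
```

```bash
python3 -c "
from h import *
rd(10)
snap('side','s6.png',(190,170,270,270),6)"
```

```text
t 16.90 [476.2  169.77  62.17] yaw 0.2650 F [-0.09 -0.19 -3.96] W [0.001 0.063 0.005] sd [0.46 0.4  0.63] mouth z 50.5
```

View pics/s6.png

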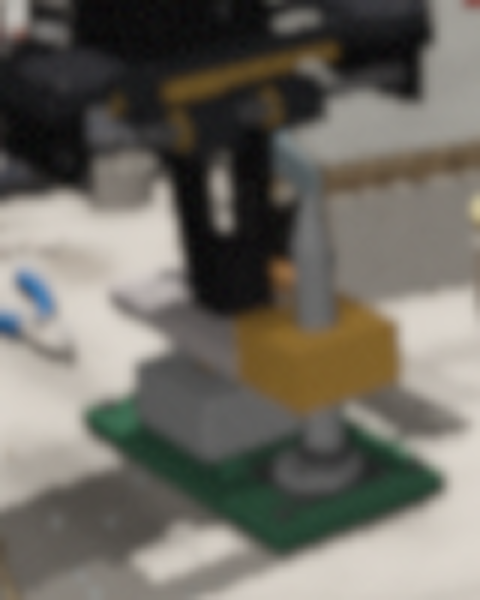

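Request:
{"fn": "carry_out", "kwargs": {"steps": [{"jaw": -1, "slide": [0, 0, -0.1], "delta_rot": [0, 0, 0]}, {"jaw": -1, "slide": [0, 0, -0.1], "delta_rot": [0, 0, 0]}, {"jaw": -1, "slide": [0, 0, -0.05], "delta_rot": [0, 0, 0]}, {"jaw": -1, "slide": [0, 0, 0], "delta_rot": [0, 0, 0]}]}}

```text
t: 17.5
tool_pos: [476.4, 169.8, 60.7]
eef_rot: [0.0, 0.607, 0.794, 0.0]
contact_force: [-3.5, -0.6, 4.9]
opening: 0.163
```

```bash
python3 -c "
from h import *
rd(8)"
```

```text
t 17.85 [476.4  169.84  60.6 ] yaw 0.2651 F [-3.4  -0.93  4.85] W [-0.213  0.817 -0.015] sd [0.43 0.64 0.29] mouth z 48.9
```

Request:
{"fn": "carry_out", "kwargs": {"steps": [{"jaw": -1, "slide": [0, 0, -0.1], "delta_rot": [0, 0, 0]}, {"jaw": -1, "slide": [0, 0, -0.1], "delta_rot": [0, 0, 0]}, {"jaw": -1, "slide": [0, 0, -0.1], "delta_rot": [0, 0, 0]}, {"jaw": -1, "slide": [0, 0, 0], "delta_rot": [0, 0, 0]}]}}

```text
t: 18.4
tool_pos: [476.4, 169.8, 57.5]
eef_rot: [0.0, 0.607, 0.794, 0.0]
contact_force: [-3.1, -1.3, 4.5]
opening: 0.169
```

```bash
python3 -c "
from h import *
rd(8)"
```

```text
t 18.75 [476.36 169.82  57.35] yaw 0.2650 F [-3.36 -0.76  4.95] W [-0.22   0.854 -0.007] sd [0.31 0.53 0.67] mouth z 45.6
```

Request:
{"fn": "carry_out", "kwargs": {"steps": [{"jaw": -1, "slide": [0, 0, -0.1], "delta_rot": [0, 0, 0]}, {"jaw": -1, "slide": [0, 0, -0.1], "delta_rot": [0, 0, 0]}, {"jaw": -1, "slide": [0, 0, -0.05], "delta_rot": [0, 0, 0]}, {"jaw": -1, "slide": [0, 0, 0], "delta_rot": [0, 0, 0]}, {"jaw": -1, "slide": [0, 0, 0], "delta_rot": [0, 0, 0]}]}}

```text
t: 19.42
tool_pos: [476.3, 169.8, 54.7]
eef_rot: [0.0, 0.607, 0.794, 0.0]
contact_force: [-3.7, -1.1, 5.7]
opening: 0.162
```

Request:
{"fn": "carry_out", "kwargs": {"steps": [{"jaw": -1, "slide": [0, 0, -0.05], "delta_rot": [0, 0, 0]}, {"jaw": -1, "slide": [0, 0, -0.03], "delta_rot": [0, 0, 0]}, {"jaw": -1, "slide": [0, 0, 0], "delta_rot": [0, 0, 0]}, {"jaw": -1, "slide": [0, 0, 0], "delta_rot": [0, 0, 0]}]}}

```text
t: 19.92
tool_pos: [476.4, 169.8, 53.8]
eef_rot: [0.0, 0.607, 0.794, 0.0]
contact_force: [-3.9, -0.7, 4.9]
opening: 0.167
```

```bash
python3 -c "
from h import *
rd(8)"
```

```text
t 20.27 [476.35 169.82  53.8 ] yaw 0.2650 F [-3.14 -0.52  4.76] W [-0.198  0.787 -0.007] sd [0.52 0.31 0.23] mouth z 42.1
```

Still moving the bush at about 9 N; not seated yet.

Request:
{"fn": "carry_out", "kwargs": {"steps": [{"jaw": -1, "slide": [0, 0, -0.05], "delta_rot": [0, 0, 0]}, {"jaw": -1, "slide": [0, 0, 0], "delta_rot": [0, 0, 0]}, {"jaw": -1, "slide": [0, 0, 0], "delta_rot": [0, 0, 0]}]}}

```text
t: 20.7
tool_pos: [476.3, 169.8, 53.6]
eef_rot: [0.0, 0.607, 0.794, 0.0]
contact_force: [-4.7, -0.8, 7.0]
opening: 0.168
```

Request:
{"fn": "carry_out", "kwargs": {"steps": [{"jaw": -1, "slide": [0, 0, -0.04], "delta_rot": [0, 0, 0]}, {"jaw": -1, "slide": [0, 0, 0], "delta_rot": [0, 0, 0]}, {"jaw": -1, "slide": [0, 0, 0], "delta_rot": [0, 0, 0]}]}}

```text
t: 21.08
tool_pos: [476.4, 169.8, 53.6]
eef_rot: [0.0, 0.607, 0.794, -0.0]
contact_force: [-5.8, -1.5, 9.5]
opening: 0.164
```

Request:
{"fn": "carry_out", "kwargs": {"steps": [{"jaw": -1, "slide": [0, 0, -0.04], "delta_rot": [0, 0, 0]}, {"jaw": -1, "slide": [0, 0, 0], "delta_rot": [0, 0, 0]}]}}

```text
t: 21.32
tool_pos: [476.4, 169.8, 53.6]
eef_rot: [-0.0, 0.607, 0.794, -0.0]
contact_force: [-7.3, -1.4, 12.2]
opening: 0.168
```

```bash
python3 -c "
from h import *
rd(8)"
```

```text
t 21.68 [476.37 169.85  53.63] yaw 0.2651 F [-7.3  -1.84 11.74] W [-0.391  1.373 -0.014] sd [0.59 0.39 0.48] mouth z 41.9
```

Request:
{"fn": "carry_out", "kwargs": {"steps": [{"jaw": -1, "slide": [0, 0, 0.05], "delta_rot": [0, 0, 0]}, {"jaw": -1, "slide": [0, 0, 0.05], "delta_rot": [0, 0, 0]}, {"jaw": -1, "slide": [0, 0, 0], "delta_rot": [0, 0, 0]}]}}

```text
t: 22.1
tool_pos: [476.4, 169.9, 53.6]
eef_rot: [0.0, 0.607, 0.794, 0.0]
contact_force: [-3.3, -1.5, 6.9]
opening: 0.169
```

```bash
python3 -c "
from h import *
rd(8)"
```

```text
t 22.45 [476.37 169.85  53.64] yaw 0.2651 F [-3.89 -0.59  6.46] W [-0.258  0.89  -0.02 ] sd [0.29 0.63 0.41] mouth z 41.9
```

Request:
{"fn": "carry_out", "kwargs": {"steps": [{"jaw": -1, "slide": [0, 0, 0.05], "delta_rot": [0, 0, 0]}, {"jaw": -1, "slide": [0, 0, 0.05], "delta_rot": [0, 0, 0]}, {"jaw": -1, "slide": [0, 0, 0], "delta_rot": [0, 0, 0]}]}}

```text
t: 22.88
tool_pos: [476.3, 169.8, 53.7]
eef_rot: [0.0, 0.608, 0.794, 0.0]
contact_force: [-0.4, 0.6, -1.3]
opening: 0.166
```

```bash
python3 -c "
from h import *
rd(8)"
```

```text
t 23.23 [475.93 169.7   53.66] yaw 0.2650 F [ 0.28  0.   -2.59] W [ 0.012 -0.041 -0.01 ] sd [0.58 0.66 0.54] mouth z 42.0
```

Request:
{"fn": "carry_out", "kwargs": {"steps": [{"jaw": -0.4, "slide": [0, 0, 0], "delta_rot": [0, 0, 0]}, {"jaw": 0, "slide": [0, 0, 0], "delta_rot": [0, 0, 0]}, {"jaw": 0, "slide": [0, 0, 0], "delta_rot": [0, 0, 0]}, {"jaw": 0, "slide": [0, 0, 0], "delta_rot": [0, 0, 0]}, {"jaw": 0, "slide": [0, 0, 0], "delta_rot": [0, 0, 0]}, {"jaw": 0, "slide": [0, 0, 0], "delta_rot": [0, 0, 0]}], "grip_force": 10}}

```text
t: 24.02
tool_pos: [476.1, 169.8, 54.0]
eef_rot: [-0.0, 0.607, 0.794, -0.0]
contact_force: [0.2, 0.4, 0.1]
opening: 0.499
```

Released. Rising and backing away for a look.

Request:
{"fn": "carry_out", "kwargs": {"steps": [{"jaw": 0, "slide": [0, 0, 0.5], "delta_rot": [0, 0, 0]}, {"jaw": 0, "slide": [0, 0, 2], "delta_rot": [0, 0, 0]}, {"jaw": 0, "slide": [0, 0, 4], "delta_rot": [0, 0, 0]}, {"jaw": 0, "slide": [0, 0, 5], "delta_rot": [0, 0, 0]}, {"jaw": 0, "slide": [0, 0, 3], "delta_rot": [0, 0, 0]}, {"jaw": 0, "slide": [-5, 0, 0], "delta_rot": [0, 0, 0]}, {"jaw": 0, "slide": [-5, 0, 0], "delta_rot": [0, 0, 0]}, {"jaw": 0, "slide": [-4, 0, 0], "delta_rot": [0, 0, 0]}]}}

```text
t: 25.02
tool_pos: [334.7, 169.7, 199.3]
eef_rot: [0.0, 0.608, 0.794, 0.0]
contact_force: [0.1, 0.2, 0.1]
opening: 0.501
```

```bash
python3 - <<'E'
from h import *
a=snap('top',None,(150,210,250,290)); b=snap('side',None,(190,190,290,290))
f=lambda i:cv2.resize(np.ascontiguousarray(i),None,fx=4,fy=4,interpolation=cv2.INTER_CUBIC)
a=f(a);b=f(b);a=np.vstack([a,np.zeros((80,400,3),np.uint8)])
cv2.imwrite('pics/f.png',np.hstack([a,b]));print(arm.sense()['contact_force'])
E
```

```text
[ 0.18348858  0.20870673 -0.21450243]
```

View pics/f.png

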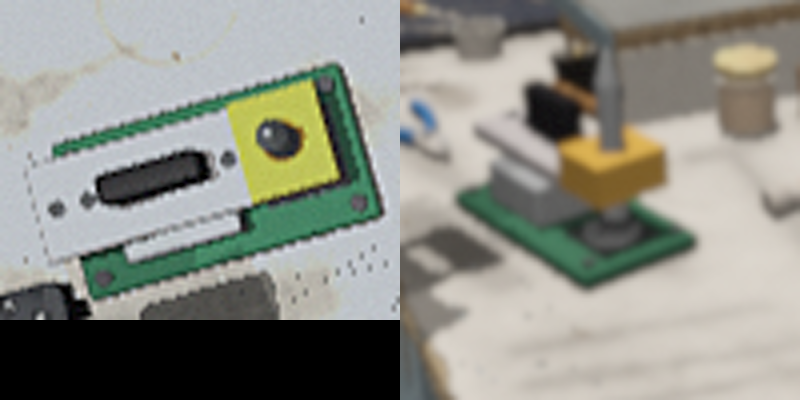

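```bash
python3 - <<'E'
from h import *
im=snap('top'); S=4
c=cv2.resize(np.ascontiguousarray(im[205:295,145:255]),None,fx=S,fy=S,interpolation=cv2.INTER_CUBIC)
h=cv2.cvtColor(c,cv2.COLOR_BGR2HSV)
def yaws(m,z,n):
    m=cv2.morphologyEx(m,cv2.MORPH_CLOSE,np.ones((9,9)))
    k=max(cv2.findContours(m,cv2.RETR_EXTERNAL,cv2.CHAIN_APPROX_NONE)[0],key=cv2.contourArea)
    P=np.array([onz('top',((p[0][0]+.5)/S-.5+145,(p[0][1]+.5)/S-.5+205),z)[:2] for p in k],np.float32)
    r=cv2.minAreaRect(P); print(n,r)
    b=cv2.boxPoints(r)
    # robust line fits to each side
    for i in range(4):
        a,e=b[i],b[(i+1)%4]; L=np.linalg.norm(e-a); u=(e-a)/L; nn=np.array([-u[1],u[0]])
        s=(P-a)@u/L; d=abs((P-a)@nn); q=P[(d<3)&(s>.12)&(s<.88)]
        if len(q)>10:
            v=cv2.fitLine(q,cv2.DIST_HUBER,0,.01,.01).ravel(); t=np.degrees(np.arctan2(v[1],v[0]))%90; print('  side L %.0f n %d angle mod 90: %.2f'%(L,len(q),t))
yaws(cv2.inRange(h,(20,120,60),(35,255,255)),68,'block')
yaws(cv2.inRange(h,(65,80,30),(90,255,255)),12,'base')
# handle: dark blob near centre
m=cv2.inRange(h,(0,0,0),(180,255,70)); w=np.zeros_like(m); w[150:250,80:270]=255
yaws(m&w,86,'handle')
E
```

```text
block ((492.9229736328125, 105.34268188476562), (51.4736328125, 44.58473587036133), 15.381314277648926)
  side L 45 n 67 angle mod 90: 15.16
  side L 51 n 77 angle mod 90: 15.36
  side L 45 n 66 angle mod 90: 15.31
  side L 51 n 77 angle mod 90: 15.08
base ((476.8972473144531, 146.09490966796875), (82.38227081298828, 154.564697265625), 15.246611595153809)
  side L 155 n 221 angle mod 90: 15.06
  side L 82 n 117 angle mod 90: 15.24
  side L 155 n 247 angle mod 90: 15.21
  side L 82 n 30 angle mod 90: 13.12
handle ((475.5240478515625, 166.3804931640625), (16.969654083251953, 54.548912048339844), 15.273828506469727)
  side L 55 n 84 angle mod 90: 15.93
  side L 17 n 26 angle mod 90: 19.29
  side L 55 n 84 angle mod 90: 14.92
  side L 17 n 24 angle mod 90: 17.77
```

Block, handle and base all sit at about 15.2°, so the platen is in line with the stand. Handing in.

```bash
python3 -c "
from h import *
print(arm.finish_job(), arm.sense()['t'])"
```

```text
the job is handed in; nothing more can be done
the job is handed in; nothing more can be done
```

The platen is on the rod and lying flat on the die. The bush is pushed in to its stop, and the gripper has let go and backed clear. I handed the job in at about 25 s.

I gripped the handle, located the rod with the cameras, and lowered the block over the tip in small steps, checking the force each time. There was no measurable side force down the rod.

- **Pressing:** The bush moved at about 9 N. The platen stopped at the die-top height, within a few tenths of a millimetre. I then pressed to about 15.5 N (limit about 30 N) and eased off before releasing.
- **Alignment:** The block reads 15.2°, the handle 15.3° and the base 15.2°. The final picture shows the platen flat on the die with the rod through the hole.
- **One odd reading:** While pressing the bush and die, the wrist felt 3.5 to 7.5 N sideways. There was almost no twist, where a push on the rod would have given a clear one. I therefore took it as friction at the bush and die, not load on the rod, but I could not measure the rod's deflection directly. It dropped to zero when I eased off.
- **Not checked:** The bush is hidden under the platen, so I know it is flush only from the height and the rise in force. The arm never went near the hammer or the tape, but I took no final picture of them.

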